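# Bring the sample carrier to the camera and hold the mount true

### The arm

A 6-joint arm with a two-finger parallel gripper is mounted at the origin on the work surface. World frame = base frame: x ahead of the robot, y to its left, z up, the work surface at z = 0. Lengths are in m, angles in rad, forces in N, time in s.
With the tool pointing down it reaches from about 0.375 to 0.975 m from the base axis. Payload 3.8 kg.
Tool frame: the origin (TCP) lies on the centre line of the jaws, within the pads' length; the fingertips stand 25 mm ahead of it and the grasp point (between the pads) lies 6 mm ahead of it; z points along the fingers, y is the direction in which the jaws open and shut (so a half turn about z gives the same grasp; the last joint's range is limited). The gripper opens to 85 mm and grips with 20 to 120 N. Pads are 22 mm wide; open, the fingers measure 114 mm over their backs; the gripper's body (76 mm by 85 mm) begins 54 mm behind the grasp point. The pads swing forward as they close: fully open they stand 13 mm farther back than shut.
Start: joints at [1.24, 0.264, 1.604, -0, 1.274, -0.037], TCP at [0.195, 0.646, 0.256] pointing down, gripper open.
Joint ranges: [-2.63, 2.63], [-0.94, 2.18], [0.31, 2.57], [-1.31, 4.45], [0, 2.66], [-2.55, 2.55]. Speed limits (rad/s): [2.57, 2.57, 3.14, 3.14, 3.14, 3.14].

### API

Orientations are given as a rotation vector (axis times angle).
In Python, from workcell import bot gives the robot as it stands.
- The arm moves only by the tool servo_tool, never from a script. Its argument "moves" is a list of rows, each a list of 3 entries, a list of its own where there are three numbers: the closure in counts, from 0 (fully open) to 255 (shut), then the shift along the tool's x, y, z in m, then the turn about the tool's z in rad. A call has exactly 8 rows; each row shifts and turns the pose as measured when the row begins, along the tool's axes as they then stand; what a row does not reach is not made up. A row lasts 1/12 s, in which the tool goes at most 41.7 mm and 7.16 degrees, less where a joint would pass 70% of its speed; a pose out of reach is approached as far as the arm can. A call is refused whole if a number of a shift passes 0.0417 or a number of a turn 0.125, either way. A call with a gripper value outside its range is refused whole. The fingers move at their own pace and stop on an object; "newtons" is the grip in N (left out, the last holds). Time passes only in rows, so rows that do not move let the fingers close, or fill a call up. It gives the time, the measured TCP pose, the force and the opening at its end, in the units of the state.
- bot.read_state(): the state, without advancing time (a new reading comes with each control period).
- bot.read_camera(name): name is "scene" or "top" or "wrist"; returns a dict with "pixels" (480x640x3 uint8, red, green, blue), "depth" (480x640 float32, m along the optical axis (not along the pixel's ray), 0 where there is no reading), "intrinsics" (3x3 intrinsics, pixels), "R" (3x3) and "t" (3): a world point X has camera coordinates R X + t. Camera axes: x right, y down, z forward; pixel columns grow to the right and rows downward; lengths in m; the calibration is good to about 2 mm. The wrist camera is an equidistant fisheye: a pixel r from the principal point sees the ray r / f radians off the axis. A picture is of the moment at which its call begins.
- bot.finish_job(): hands the job in, once; it reports no verdict.
The state is a dict: "time": time; "q": joint angles; "joint_vel": joint speeds; "joint_torque": joint torques, N m; "tool_pos": TCP position; "tcp_rot": TCP orientation; "wrist_force": force on the tool from outside, world axes, zero at the start; "torque": the same for the moment, N m; "width": opening from 0.0 (shut) to 1.0 (fully open).
Only numpy, scipy, OpenCV 4.12 (cv2) and the standard library are available. Lean on these libraries where they do the work, as an engineer would, in place of code of your own. Each camera call takes 0.05 s, during which the arm holds its last target.

### The job

Push the carrier (it has an upright post for this) along the rail slide until it clicks into the station in front of the inspection camera (the square housing with a lens barrel, not the ring lamp). Then push diagonally on the sloped side of the sample mount lying on it, so that its back is pressed flush against the fence and its underside firmly down on the bed at once, and finish while still holding it pressed there: do not let go at the end. Leave all the other things on the table where they are.

Things in the scene. Friction and masses are not known exactly. Their poses are not given: they have to be found in the camera images.
- carrier (a joint): Carrier's position along the rail (m): 0 first station (start, robot's right), 0.080 middle, 0.160 last; grows along fence_foot's +y. At a station a spring ball drops between two ridges: about 12 N along the rail moves it out, or over the ridge into one; within 4 mm of a station it pulls itself in. Between them it slides with about 1.5 N, stays where left.
- fence_foot (a point): Point on the carrier: middle of the fence's foot, on the face towards the robot, at bed-top height, 42 mm above the table. x: square to the fence, away from the robot; y: along rail and fence, to higher joint values; z up. The carrier plate (aluminium, 110 x 160 mm) spans x -88 to 22, y -80 to 80 mm; its top lies 4 mm below this point.
- post_top (a point): Centre of the top of the upright steel post, 16 mm in diameter, on the carrier's trailing (low-joint) end, for pushing the carrier. Top 85 mm above the table; it stands 47 mm proud of the carrier plate. In fence_foot's axes: x -38, y -68, z +43 mm. Nothing stands behind it (towards -y).
- mount: Sample mount: loose aluminium block on the bed, 40 (own x) x 64 (y) x 30 mm high (z up), 0.15-0.25 kg. Origin: centre of underside. +x side: upright flat back, belongs against the fence. On the -x side, facing the robot, a 45 degree slope runs from the top (x 0, z 30) to x -20, z 10 mm. Starts 10 to 30 mm clear of the fence, up to 0.25 rad askew; friction on the bed 0.2 to 0.3.
- slope_mid (a point): Middle of the mount's 45 degree slope, at x -10, y 0, z 20 mm in the mount's axes; a push square to the slope points along (+x, -z).
- camera: Inspection camera, fixed beyond the rail opposite the middle or the last station: square black housing, round lens barrel pointing at the rail, on a post and 50 mm square foot, 98 mm high. Origin: centre of the foot's underside. It looks along its -x, the lens front 50 mm out; y lies along the rail. The carrier is at its station when fence_foot has y = 0 in the camera's axes.
- lamp: Ring lamp: short aluminium cylinder 54 mm across with a white face, on a like foot and post, 105 mm high, fixed opposite the other of these two stations, 80 mm from the camera. Origin and axes as for the camera.
- rail: The straight rail slide, 90 mm wide, 350 mm long, 21 mm high, fixed to the table. Origin: centre of its underside; y along it.
- stub: small mushroom-shaped aluminium specimen stub, 25 mm wide, 16 mm high, on the table on the robot's side of the rail; a bystander. Origin on its underside.
- tweezers: steel tweezers, 110 mm long, 6 mm high, lying on the table on the robot's side of the rail; a bystander. Origin on its underside.
- dish: closed white round dish, 58 mm across, 15 mm high, on the table on the far side of the rail; a bystander. Origin on its underside.
- jar: jar with a black cap, 48 mm across, 65 mm high, standing to the robot's left; a bystander. Origin on its underside.
- wrench: spanner, 150 mm long, lying to the robot's right; a bystander. Origin on its underside.
- slide_box: cardboard box 85 x 60 x 30 mm, standing to the robot's left; a bystander. Origin on its underside.
- driver: screwdriver, 160 mm long, lying to the robot's right; a bystander. Origin on its underside.
- bed: The flat steel bed on the carrier, 86 x 100 mm, 4 mm thick (fence_foot x -86 to 0, y -50 to 50 mm), with a lip 4 mm thick and 6 mm high across each end in y; origin at mid-length on its underside, 33 mm from the fence face; axes as fence_foot.
- fence: The black fence of the carrier, 12 mm thick, 110 mm long, 26 mm above the bed; origin at the middle of its underside; axes as fence_foot.

How it is judged:
On the way:
1. the carrier rests in the station in front of the camera (y of fence_foot in the frame of camera between -0.003 and 0.003 m and velocity of joint carrier between -0.01 and 0.01 m/s), for 0.2 s.
At the end, for the whole second after the job is handed in: Carrier in the camera's station (within 3 mm); mount's back flush with the fence (2.5 mm, 0.04 rad), flat on the bed, within 25 mm of the fence's middle; the fingers press it (over 3 N) so that it bears on the fence with over 3 N and on the bed with over 5 N, through the last second (y of fence_foot in the frame of camera between -0.003 and 0.003 m and contact force between mount and fence above 3 N and contact force between mount and bed above 5 N and contact force between the fingers and mount above 3 N and x of mount in the frame of fence_foot between -0.0225 and -0.017 m and z of mount in the frame of fence_foot between -0.0025 and 0.002 m and angle between the x axis of mount and the x axis of fence_foot, either way round below 0.04 rad and angle between mount's own z axis and vertical below 0.04 rad and y of mount in the frame of fence_foot between -0.025 and 0.025 m and linear speed of mount below 0.01 m/s and x of slope_mid in the frame of fence_foot below -0.025 m); the arm keeps its last pose, push and grip.
It fails at once if a bystander on the table was moved by more than 30 mm (distance of any of stub, tweezers, dish, jar, wrench, slide_box, driver from where it was at the start of the episode above 0.03 m).
It also fails if it takes over 54 s, if anything falls off the work surface, if the arm or the gripper's body presses on something with over 40 N, if the wrist force passes 120 N, or if a joint passes its speed limit or range.

## Working session

There is one attempt and no reset: what is moved stays moved. The work goes in short steps, Python scripts to look and compute and a tool call to move; the robot and the scene stay as the last step left them, time stands still between calls to the robot, and variables do not carry over. Pictures are saved under pics/ and viewed, and the job is handed in when it is done.

Besides the shell and the picture viewer there is one more tool, called as name([rows], argument=value, ...), one row to a line, values as JSON. servo_tool: Moves the arm, as the interface text tells. Its arguments: {"type":"object","properties":{"moves":{"type":"array","items":{"type":"array"}},"newtons":{"type":"number"}},"required":["moves"]}

```bash
mkdir -p pics; ls
cat > h.py <<'E'
import numpy as np,cv2
from workcell import bot
def snap(n,f):
    c=bot.read_camera(n); cv2.imwrite('pics/'+f,c['pixels'][:,:,::-1]); np.savez('pics/'+f+'.npz',**c); return c
def ray(c,u,v):
    K=c['intrinsics'];d=np.array([(u-K[0,2])/K[0,0],(v-K[1,2])/K[1,1],1.]);R=c['R'];t=c['t']
    return -R.T@t, R.T@d
def onz(c,u,v,z):
    o,d=ray(c,u,v); return o+d*(z-o[2])/d[2]
def dep(c,u,v):
    o,d=ray(c,u,v); return o+d*c['depth'][int(round(v)),int(round(u))]
E
python3 - <<'E'
from h import *
s=bot.read_state(); print(s)
for n in('scene','top','wrist'):
    c=snap(n,n+'0.png'); print(n,c['intrinsics'].tolist(),(-c['R'].T@c['t']).tolist(),c['R'].round(3).tolist())
E
```

```text
pics
{'time': 0.0, 'q': array([ 1.24008826e+00,  2.64757903e-01,  1.60538902e+00, -9.53489024e-07,
        1.27370272e+00, -3.68869514e-02]), 'joint_vel': array([ 0.00116889, -0.00025602,  0.00118139, -0.00053889,  0.00097862,
        0.00040139]), 'joint_torque': array([ 6.05614769e-04, -5.15103078e+01, -3.67326164e+01, -2.92500727e-05,
        1.28651981e-02,  1.31133197e-05]), 'tool_pos': array([0.19525947, 0.64542754, 0.25495066]), 'tcp_rot': array([-0.45981376, -3.10734252,  0.00348537]), 'wrist_force': array([-0.79497812, -0.86324207, -0.31828079]), 'torque': array([-0.04847193,  0.02694275, -0.00446746]), 'width': 1.0029338795600837}
scene [[483.6067999463013, 0.0, 317.3032405496275], [0.0, 483.6067999463013, 243.77356084954386], [0.0, 0.0, 1.0]] [1.218229934776766, 0.39201548636950523, 0.7415987053786893] [[-0.516, 0.857, 0.001], [0.565, 0.341, -0.751], [-0.644, -0.387, -0.66]]
top [[551.0793627331094, 0.0, 321.8857041129415], [0.0, 551.0793627331094, 247.5190556291051], [0.0, 0.0, 1.0]] [0.38572779288261105, -0.010432449917608382, 1.1959895688966595] [[0.018, -1.0, -0.002], [-0.99, -0.018, -0.14], [0.14, 0.004, -0.99]]
wrist [[371.64829954431775, 0.0, 318.09280693281954], [0.0, 371.64829954431775, 242.41531277838456], [0.0, 0.0, 1.0]] [0.12245110021875193, 0.6675588776534147, 0.37265794868997854] [[0.29, 0.957, -0.002], [0.915, -0.277, 0.293], [0.28, -0.086, -0.956]]
```

View pics/scene0.png

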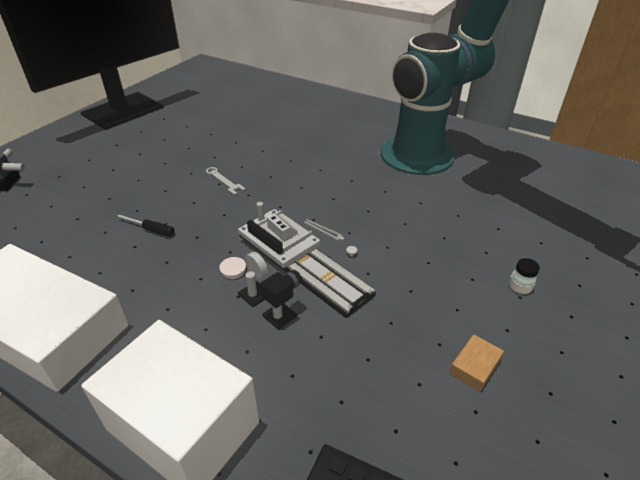

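View pics/top0.png

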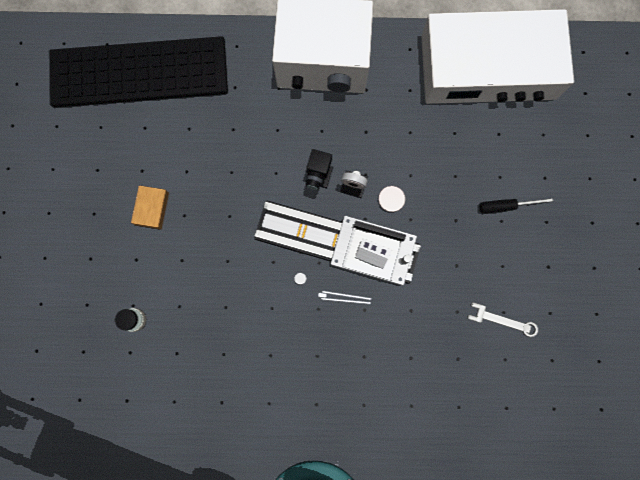

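Run:
```python
import cv2
a=cv2.imread('pics/top0.png')[135:315,245:445]; cv2.imwrite('pics/topz.png',cv2.resize(a,(800,720)[:2] if 0 else (660,594),interpolation=cv2.INTER_CUBIC))
a=cv2.imread('pics/scene0.png')[180:330,210:390]; cv2.imwrite('pics/scz.png',cv2.resize(a,(720,600),interpolation=cv2.INTER_CUBIC))
```

```text
(no output)
```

View pics/topz.png

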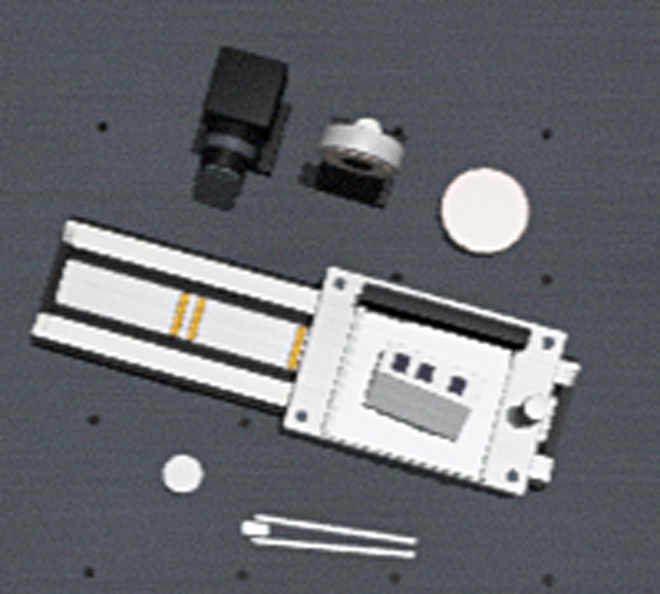

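View pics/scz.png

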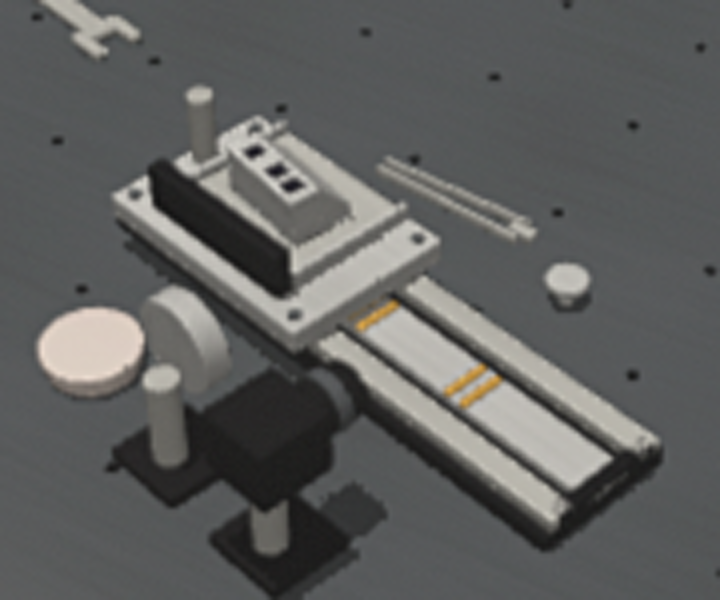

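View pics/wrist0.png

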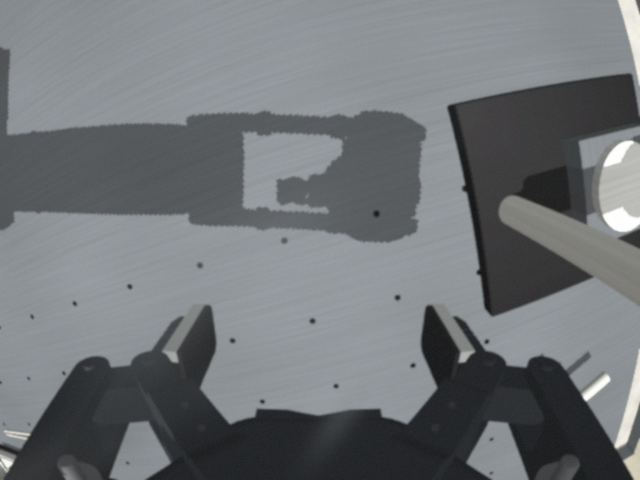

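Run:
```python
from h import *
c=dict(np.load('pics/top0.png.npz'))
z=lambda x,y:(245+(x+.5)/3.3-.5,135+(y+.5)/3.3-.5)
P=[onz(c,*z(*p),0.038)[:2] for p in [(332,268),(567,333),(523,495),(285,432)]]
P=np.array(P);print(P.round(4)); 
for i in range(4): print(np.linalg.norm(P[i]-P[i-1]).round(4))
y=(P[0]-P[1])+(P[3]-P[2]); print('y dir',np.degrees(np.arctan2(y[1],y[0])))
x=(P[0]-P[3])+(P[1]-P[2]); print('x dir',np.degrees(np.arctan2(x[1],x[0])))
print('centre',P.mean(0))
print('post',onz(c,*z(537,407),0.085), dep(c,*z(537,407)))
print('cam top',[onz(c,*z(*p),0.098)[:2].round(4) for p in [(222,47),(287,63),(270,125),(208,112)]],dep(c,*z(248,85)))
print('rail end',[onz(c,*z(*p),0.021)[:2].round(4) for p in [(68,222),(35,335)]])
print('mount depth',dep(c,*z(425,378)),dep(c,*z(415,405)))
print('ridge',onz(c,*z(178,314),.02),onz(c,*z(198,319),.02),onz(c,*z(297,347),.02))
```

```text
[[ 0.6183 -0.0541]
 [ 0.5783 -0.2061]
 [ 0.4733 -0.1775]
 [ 0.5109 -0.0254]]
0.1112
0.1572
0.1089
0.1568
y dir 75.69940787393429
x dir -15.109012141086708
centre [ 0.54517219 -0.11578933]
post [ 0.52403365 -0.17949188  0.085     ] [ 0.52423787 -0.17974153  0.08335946]
cam top [array([0.7457, 0.0187]), array([ 0.7361, -0.0221]), array([ 0.696 , -0.0122]), array([0.7037, 0.0265])] [0.72046637 0.00192026 0.10128226]
rail end [array([0.6495, 0.1199]), array([0.5735, 0.139 ])]
mount depth [ 0.54236027 -0.11153091  0.07383204] [ 0.52655136 -0.10625231  0.06383495]
ridge [0.58934395 0.04583952 0.02      ] [0.58625379 0.03264387 0.02      ] [ 0.56884252 -0.0325482   0.02      ]
```

```bash
cat >> h.py <<'E'
from scipy.spatial.transform import Rotation as Rn
PSI=-0.257
ux=np.array([np.cos(PSI),np.sin(PSI),0]);uy=np.array([-np.sin(PSI),np.cos(PSI),0])
def st(target=None):
    s=bot.read_state();R=Rn.from_rotvec(s['tcp_rot']).as_matrix();p=s['tool_pos']
    yawy=np.arctan2(R[1,1],R[0,1]); want=np.arctan2(uy[1],uy[0])
    e=[(want-yawy+np.pi)%(2*np.pi)-np.pi]; e.append((e[0]+2*np.pi)%(2*np.pi)-np.pi)
    print('t',round(s['time'],2),'p',p.round(4),'w',round(s['width'],3),'F',s['wrist_force'].round(1),'F carrier xy',(s['wrist_force']@ux).round(1),(s['wrist_force']@uy).round(1),'q6',s['q'][5].round(2))
    print('R',R.round(3).tolist(),'world yaw err (y->+uy, y->-uy)',np.round(e,3))
    if target is not None: print('tool shift',(R.T@(np.array(target)-p)).round(4))
E
python3 - <<'E'
from h import *
st([0.524,-0.18,0.2])
E
```

```text
t 0.15 p [0.1953 0.6456 0.2552] w 1.002 F [ 0.2 -0.7  0.5] F carrier xy 0.3 -0.6 q6 -0.04
R [[-0.957, 0.29, -0.001], [0.29, 0.957, -0.002], [0.0, -0.002, -1.0]] world yaw err (y->+uy, y->-uy) [ 0.037 -3.105]
tool shift [-0.5537 -0.6949  0.0564]
```

servo_tool([
  [165,[-0.024,-0.03,0.002],-0.037],
  [165,[-0.024,-0.03,0.002],0],
  [165,[-0.024,-0.03,0.002],0],
  [165,[-0.024,-0.03,0.002],0],
  [165,[-0.024,-0.03,0.002],0],
  [165,[-0.024,-0.03,0.002],0],
  [165,[-0.024,-0.03,0.002],0],
  [165,[-0.024,-0.03,0.002],0],
], newtons=20)

```text
time: 0.82
tool_pos: [0.3191, 0.3593, 0.2336]
tcp_rot: [-0.38, -3.115, 0.005]
wrist_force: [0.5, -0.5, -0.6]
width: 0.354
```

servo_tool([
  [165,[-0.024,-0.03,0.002],0],
  [165,[-0.024,-0.03,0.002],0],
  [165,[-0.024,-0.03,0.002],0],
  [165,[-0.024,-0.03,0.002],0],
  [165,[-0.024,-0.03,0.002],0],
  [165,[-0.024,-0.03,0.002],0],
  [165,[-0.024,-0.03,0.002],0],
  [165,[-0.024,-0.03,0.002],0],
])

```text
time: 1.48
tool_pos: [0.449, 0.0651, 0.2166]
tcp_rot: [-0.376, -3.118, 0.004]
wrist_force: [0.9, 1.2, -0.1]
width: 0.35
```

Run:
```python
from h import *
st([0.524,-0.18,0.2])
```

```text
t 1.48 p [0.449  0.0651 0.2166] w 0.35 F [ 0.9  1.2 -0.1] F carrier xy 0.6 1.4 q6 -1.24
R [[-0.971, 0.238, -0.001], [0.238, 0.971, -0.002], [0.001, -0.003, -1.0]] world yaw err (y->+uy, y->-uy) [-0.017  3.124]
tool shift [-0.1311 -0.2202  0.0171]
```

servo_tool([
  [165,[-0.019,-0.032,0.003],0.017],
  [165,[-0.019,-0.032,0.003],0],
  [165,[-0.019,-0.032,0.003],0],
  [165,[-0.019,-0.032,0.003],0],
  [165,[-0.019,-0.032,0.003],0],
  [165,[-0.019,-0.032,0],0],
  [165,[-0.017,-0.028,0],0],
  [165,[0,0,0],0],
])

```text
time: 2.15
tool_pos: [0.5219, -0.2007, 0.2003]
tcp_rot: [0.414, 3.113, -0.006]
wrist_force: [-0.1, -0.0, 0.7]
width: 0.354
```

Run:
```python
from h import *
st([0.524,-0.18,0.2])
snap('wrist','wrist1.png');snap('top','top1.png')
```

```text
t 2.15 p [ 0.5219 -0.2007  0.2003] w 0.354 F [-0.1 -0.   0.7] F carrier xy -0.1 -0.0 q6 -1.71
R [[-0.965, 0.262, 0.001], [0.262, 0.965, -0.004], [-0.002, -0.004, -1.0]] world yaw err (y->+uy, y->-uy) [ 0.008 -3.134]
tool shift [0.0034 0.0206 0.0002]
```

View pics/wrist1.png

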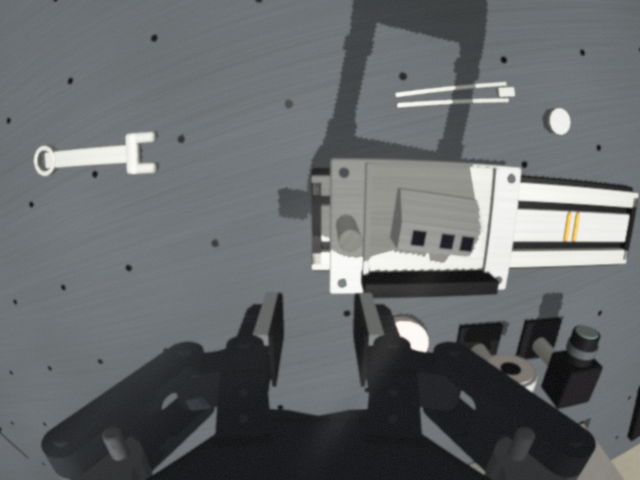

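```bash
cat >> h.py <<'E'
def wz(c,u,v,z):
    K=c['intrinsics'];x=u-K[0,2];y=v-K[1,2];r=np.hypot(x,y);th=r/K[0,0]
    d=np.array([np.sin(th)*x/r,np.sin(th)*y/r,np.cos(th)]);o=-c['R'].T@c['t'];d=c['R'].T@d
    return o+d*(z-o[2])/d[2]
E
python3 - <<'E'
from h import *
import cv2
c=dict(np.load('pics/wrist1.png.npz'))
P=np.array([wz(c,*p,.038)[:2] for p in [(331,160),(519,168),(508,294),(331,293)]]);print(P.round(4),P.mean(0))
for i in range(4): print(np.linalg.norm(P[i]-P[i-1]).round(4),end=' ')
for a,b in((0,1),(3,2)): d=P[b]-P[a];print(np.arctan2(d[1],d[0])-np.pi/2)
for a,b in((0,3),(1,2)): d=P[b]-P[a];print(np.arctan2(d[1],d[0]))
print('post',wz(c,346,224,.085))
for n,p,z in(('stub',(559,121),.016),('tweez',(450,98),.004),('lens',(585,332),.09)):print(n,wz(c,*p,z))
a=cv2.imread('pics/wrist1.png')[140:310,310:530];cv2.imwrite('pics/w1z.png',cv2.resize(a,None,fx=3.5,fy=3.5,interpolation=cv2.INTER_CUBIC))
E
```

```text
[[ 0.4715 -0.1778]
 [ 0.5125 -0.0264]
 [ 0.624  -0.0497]
 [ 0.5764 -0.2052]] [ 0.5460846  -0.11475945]
0.1084 0.1568 0.114 0.1626 -0.26419116937127063
-0.297120786084331
-0.2555161925584163
-0.20632493582781408
post [ 0.510041   -0.17936932  0.085     ]
stub [0.48268113 0.03937437 0.016     ]
tweez [ 0.44554444 -0.06331174  0.004     ]
lens [0.65666581 0.00536896 0.09      ]
```

View pics/w1z.png

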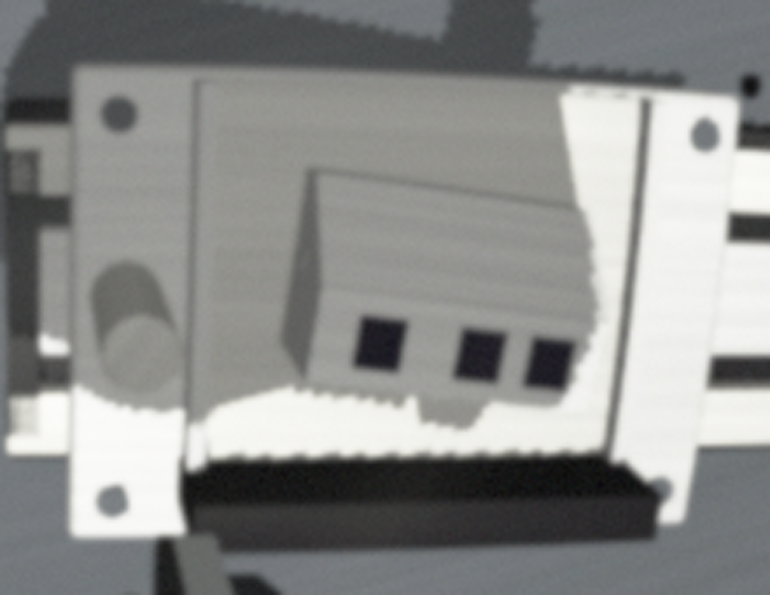

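Run:
```python
from h import *
c=dict(np.load('pics/wrist1.png.npz'))
z=lambda x,y:(310+(x+.5)/3.5-.5,140+(y+.5)/3.5-.5)
ff=np.array([.5455,-.1153,0])+.033*ux
print('ff',ff)
def car(p):d=p-ff;return np.array([d@ux,d@uy]).round(4)
print('post',wz(c,*z(142,352),.085),car(wz(c,*z(142,352),.085)))
for p,h in(((312,170),.052),((583,208),.052),((305,378),.072),((565,403),.072)):print(car(wz(c,*z(*p),h)))
st([.5235,-.180,.105])
```

```text
ff [ 0.57741618 -0.12368795  0.        ]
post [ 0.52140024 -0.17934078  0.085     ] [-0.04   -0.0681]
[-0.0696 -0.03  ]
[-0.0626  0.0327]
[-0.0304 -0.0338]
[-0.0243  0.0241]
t 2.25 p [ 0.5204 -0.1966  0.1997] w 0.351 F [ 0.2  0.1 -0.2] F carrier xy 0.2 0.1 q6 -1.71
R [[-0.965, 0.261, -0.002], [0.261, 0.965, -0.001], [0.001, -0.001, -1.0]] world yaw err (y->+uy, y->-uy) [ 0.007 -3.135]
tool shift [0.0012 0.0169 0.0947]
```

servo_tool([
  [178,[0.001,0.017,0],-0.007],
  [178,[0,0,0],0],
  [178,[0,0,0.02],0],
  [178,[0,0,0.02],0],
  [178,[0,0,0.02],0],
  [178,[0,0,0.01],0],
  [178,[0,0,0],0],
  [178,[0,0,0],0],
])

```text
time: 2.92
tool_pos: [0.5214, -0.1705, 0.1283]
tcp_rot: [-0.386, -3.115, -0.002]
wrist_force: [0.5, -0.4, -0.6]
width: 0.301
```

Run:
```python
from h import *
st([.523,-.1797,.092])
snap('wrist','wrist2.png')
```

```text
t 2.92 p [ 0.5214 -0.1705  0.1283] w 0.301 F [ 0.5 -0.4 -0.6] F carrier xy 0.6 -0.2 q6 -1.69
R [[-0.97, 0.244, -0.002], [0.244, 0.97, 0.001], [0.003, 0.001, -1.0]] world yaw err (y->+uy, y->-uy) [-0.01   3.131]
tool shift [-0.0039 -0.0085  0.0363]
```

View pics/wrist2.png

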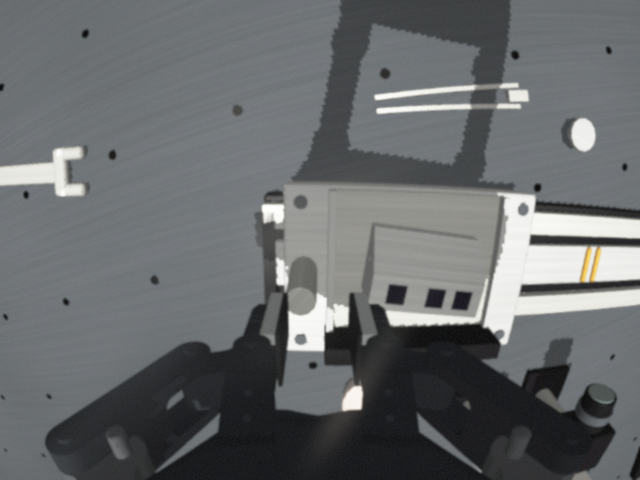

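servo_tool([
  [178,[-0.003,-0.006,0],0.005],
  [178,[0,0,0],0],
  [178,[0,0,0],0],
  [178,[0,0,0],0],
  [178,[0,0,0],0],
  [178,[0,0,0],0],
  [178,[0,0,0],0],
  [178,[0,0,0],0],
])

```text
time: 3.63
tool_pos: [0.5266, -0.1794, 0.1345]
tcp_rot: [0.395, 3.11, -0.002]
wrist_force: [-1.0, 0.3, 0.5]
width: 0.303
```

Run:
```python
from h import *
st([.523,-.1797,.092])
```

```text
t 3.63 p [ 0.5266 -0.1794  0.1345] w 0.303 F [-1.   0.3  0.5] F carrier xy -1.0 0.0 q6 -1.69
R [[-0.968, 0.25, 0.007], [0.25, 0.968, -0.002], [-0.007, -0.001, -1.0]] world yaw err (y->+uy, y->-uy) [-0.004  3.137]
tool shift [ 0.0037 -0.0011  0.0424]
```

servo_tool([
  [178,[0.003,0,0.01],0],
  [178,[0,0,0.01],0],
  [178,[0,0,0.01],0],
  [178,[0,0,0.008],0],
  [178,[0,0,0.003],0],
  [230,[0,0,0],0],
  [230,[0,0,0],0],
  [230,[0,0,0],0],
])

```text
time: 4.3
tool_pos: [0.5223, -0.1794, 0.0881]
tcp_rot: [0.394, 3.113, -0.005]
wrist_force: [-0.7, -0.0, 1.0]
width: 0.177
```

Run:
```python
from h import *
st([.523,-.1797,.092])
snap('wrist','wrist3.png')
```

```text
t 4.3 p [ 0.5223 -0.1794  0.0881] w 0.177 F [-0.7 -0.   1. ] F carrier xy -0.7 -0.2 q6 -1.69
R [[-0.968, 0.249, 0.003], [0.249, 0.968, -0.003], [-0.004, -0.003, -1.0]] world yaw err (y->+uy, y->-uy) [-0.005  3.136]
tool shift [-0.0007 -0.0001 -0.0039]
```

View pics/wrist3.png

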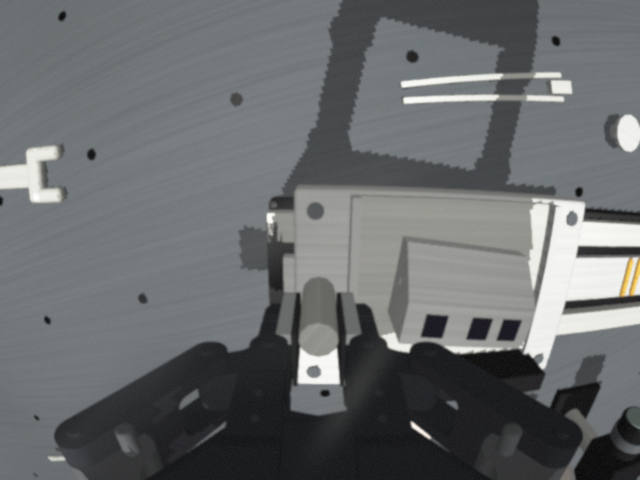

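servo_tool([
  [230,[0,0.008,0],0],
  [230,[0,0.01,0],0],
  [230,[0,0.01,0],0],
  [230,[0,0.01,0],0],
  [230,[0,0.01,0],0],
  [230,[0,0.01,0],0],
  [230,[0,0.01,0],0],
  [230,[0,0.005,0],0],
], newtons=40)

```text
time: 5.02
tool_pos: [0.5412, -0.1091, 0.0881]
tcp_rot: [0.393, 3.113, -0.02]
wrist_force: [-0.4, -5.7, 0.8]
width: 0.171
```

Run:
```python
from h import *
st([.563,-.0247,.088])
```

```text
t 5.02 p [ 0.5412 -0.1091  0.0881] w 0.171 F [-0.4 -5.7  0.8] F carrier xy 1.0 -5.6 q6 -1.55
R [[-0.969, 0.248, 0.003], [0.248, 0.969, -0.013], [-0.006, -0.012, -1.0]] world yaw err (y->+uy, y->-uy) [-0.006  3.136]
tool shift [-0.0002  0.0871 -0.0009]
```

servo_tool([
  [230,[0,0.012,0],0],
  [230,[0,0.012,0],0],
  [230,[0,0.012,0],0],
  [230,[0,0.012,0],0],
  [230,[0,0.01,0],0],
  [230,[0,0.01,0],0],
  [230,[0,0.005,0],0],
  [230,[0,0,0],0],
])

```text
time: 5.68
tool_pos: [0.5626, -0.0292, 0.0881]
tcp_rot: [0.386, 3.11, -0.021]
wrist_force: [1.1, 0.9, 0.5]
width: 0.166
```

Run:
```python
from h import *
st([.563,-.0247,.088])
snap('top','top2.png')
```

```text
t 5.68 p [ 0.5626 -0.0292  0.0881] w 0.166 F [1.1 0.9 0.5] F carrier xy 0.8 1.1 q6 -1.4
R [[-0.97, 0.244, 0.006], [0.244, 0.97, -0.014], [-0.01, -0.012, -1.0]] world yaw err (y->+uy, y->-uy) [-0.01   3.131]
tool shift [0.0007 0.0044 0.    ]
```

servo_tool([
  [230,[0,0.004,0],0.005],
  [230,[0,0.003,0],0],
  [230,[0,0.003,0],0],
  [230,[0,0.002,0],0],
  [230,[0,0,0],0],
  [230,[0,0,0],0],
  [230,[0,0,0],0],
  [230,[0,0,0],0],
])

```text
time: 6.4
tool_pos: [0.5649, -0.0211, 0.0881]
tcp_rot: [0.394, 3.11, -0.034]
wrist_force: [0.4, -1.9, 0.6]
width: 0.17
```

Run:
```python
from h import *
st([.563,-.0247,.088])
snap('top','top2.png');snap('scene','scene2.png');snap('wrist','wrist4.png')
a=cv2.imread('pics/top2.png')[120:300,235:435]; cv2.imwrite('pics/top2z.png',cv2.resize(a,(660,594),interpolation=cv2.INTER_CUBIC))
```

```text
t 6.4 p [ 0.5649 -0.0211  0.0881] w 0.17 F [ 0.4 -1.9  0.6] F carrier xy 0.8 -1.8 q6 -1.37
R [[-0.968, 0.249, 0.004], [0.249, 0.968, -0.022], [-0.009, -0.021, -1.0]] world yaw err (y->+uy, y->-uy) [-0.005  3.136]
tool shift [ 0.0009 -0.0039  0.0002]
```

View pics/top2z.png

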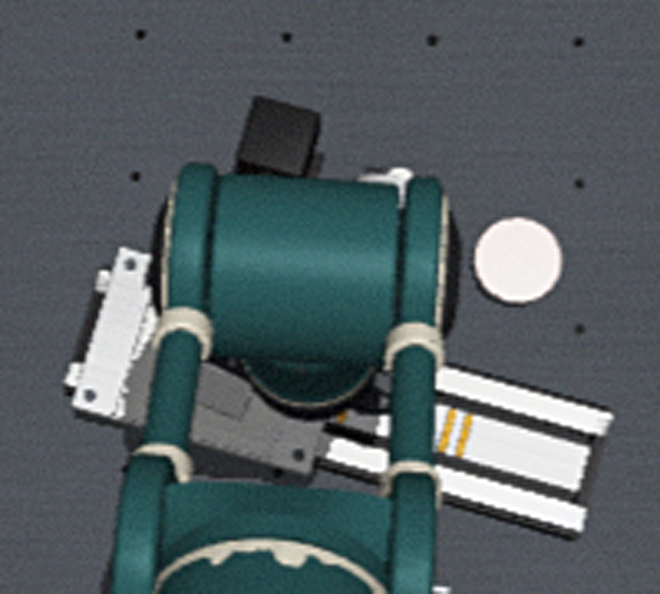

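View pics/wrist4.png

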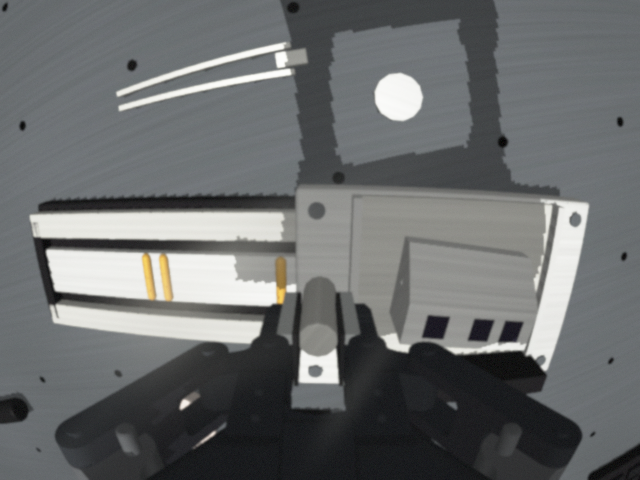

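servo_tool([
  [178,[0,0,0],0],
  [178,[0,0,0],0],
  [178,[0,0,0],0],
  [178,[0,0,-0.015],0],
  [178,[0,0,-0.025],0],
  [178,[0,0,-0.025],0],
  [178,[0,0,-0.025],0],
  [178,[0,0,-0.015],0],
])

```text
time: 7.22
tool_pos: [0.5574, -0.016, 0.1881]
tcp_rot: [-0.391, -3.103, 0.031]
wrist_force: [0.2, 0.0, -0.1]
width: 0.304
```

Run:
```python
from h import *
st([.563,-.0247,.088])
c=snap('scene','scene3.png');snap('wrist','wrist5.png')
a=cv2.imread('pics/scene3.png')[180:340,210:400]; cv2.imwrite('pics/sc3z.png',cv2.resize(a,None,fx=4,fy=4,interpolation=cv2.INTER_CUBIC)[:600])
```

```text
t 7.22 p [ 0.5574 -0.016   0.1881] w 0.304 F [ 0.2  0.  -0.1] F carrier xy 0.2 0.1 q6 -1.37
R [[-0.969, 0.248, -0.017], [0.248, 0.969, -0.018], [0.012, -0.021, -1.0]] world yaw err (y->+uy, y->-uy) [-0.006  3.135]
tool shift [-0.0088 -0.0049  0.1001]
```

View pics/sc3z.png

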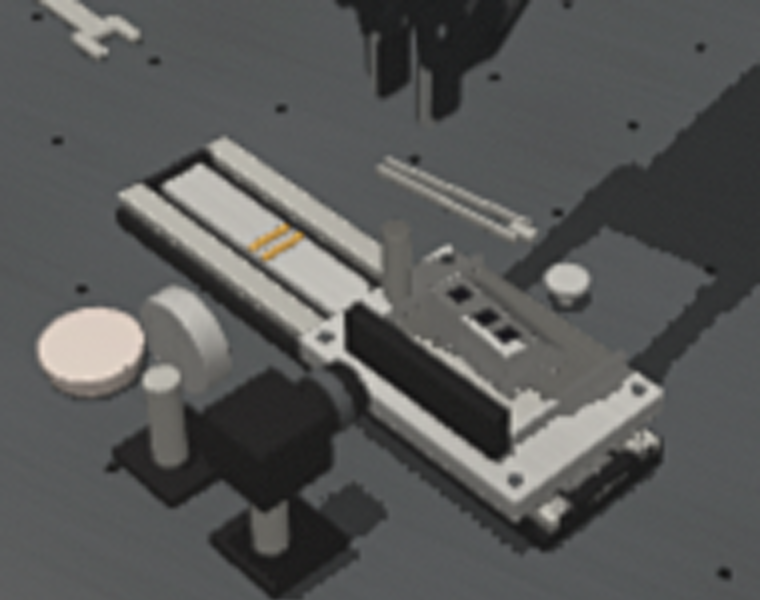

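View pics/wrist5.png

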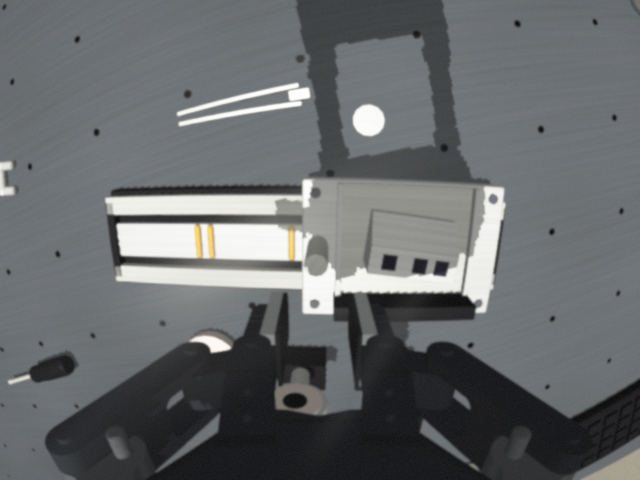

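Run:
```python
from h import *
c=dict(np.load('pics/scene0.png.npz'))
z=lambda x,y:(210+(x+.5)/4-.5,180+(y+.5)/4-.5)
A=[(257,127),(135,193),(418,238),(295,314)];B=[(447,257),(326,337),(638,387),(515,480)]
for a,b in zip(A,B):
    p=onz(c,*z(*a),.038);q=onz(c,*z(*b),.038);print(p.round(4),q.round(4),((q-p)@ux).round(4),((q-p)@uy).round(4))
w=dict(np.load('pics/wrist5.png.npz'))
for p in((303,180),(503,188),(487,311),(303,312)):
    print('w',wz(w,*p,.038).round(4))
for p in ((316,190),(315,303),(493,198),(478,303)):print('hole',wz(w,*p,.038).round(4))
```

```text
[ 0.4849 -0.1695  0.038 ] [ 0.5273 -0.0125  0.038 ] 0.0012 0.1626
[ 0.5719 -0.1938  0.038 ] [ 0.6151 -0.0345  0.038 ] 0.0013 0.165
[ 0.5219 -0.0346  0.038 ] [0.5635 0.1226 0.038 ] 0.0003 0.1626
[ 0.6088 -0.0584  0.038 ] [0.6517 0.0998 0.038 ] 0.0013 0.1639
w [ 0.5149 -0.0194  0.038 ]
w [0.5558 0.1325 0.038 ]
w [0.66   0.1069 0.038 ]
w [ 0.6183 -0.0472  0.038 ]
hole [ 0.5244 -0.012   0.038 ]
hole [ 0.6126 -0.0356  0.038 ]
hole [0.5618 0.1224 0.038 ]
hole [0.6495 0.0989 0.038 ]
```

Run:
```python
from h import *
c0=dict(np.load('pics/scene0.png.npz'));c1=dict(np.load('pics/scene3.png.npz'))
z=lambda x,y:(210+(x+.5)/4-.5,180+(y+.5)/4-.5)
A=[(257,127),(135,193),(418,238),(295,314)];B=[(447,257),(326,337),(638,387),(515,480)]
def cen(c,p,r=3):
    g=cv2.cvtColor(c['pixels'],cv2.COLOR_RGB2GRAY).astype(float);u,v=map(int,np.round(z(*p)))
    a=g[v-r:v+r+1,u-r:u+r+1];w=np.clip(np.median(a)-15-a,0,None);yy,xx=np.mgrid[v-r:v+r+1,u-r:u+r+1]
    return (w*xx).sum()/w.sum(),(w*yy).sum()/w.sum()
for a,b in zip(A,B):
    p=cen(c0,a);q=cen(c1,b);P=onz(c0,*p,.038);Q=onz(c1,*q,.038)
    print(np.subtract(p,z(*a)).round(2),np.subtract(q,z(*b)).round(2),(Q-P)@uy,(Q-P)@ux)
# rail ends in scene for fixed ref & camera position from scene: depth of camera housing top
t=dict(np.load('pics/top0.png.npz'))
d=t['depth'];
for v in range(146,176,4):
  for u in range(306,334,4):
    X=dep(t,u,v)
    if X[2]>.085: print(u,v,X.round(3))
```

```text
[ 0.15 -1.92] [0.05 0.3 ] 0.16895567961174304 0.006974530177453969
[-1.25 -0.88] [-0.22  0.04] 0.16928570114220018 0.0016142536957284414
[ 0.86 -0.83] [ 0.64 -1.32] 0.16168699675933118 -0.00015510793799720219
[-0.22  0.28] [-0.15  0.09] 0.16357191738150875 0.0008124984589877106
314 150 [0.744 0.014 0.098]
310 154 [0.735 0.022 0.098]
314 154 [0.734 0.014 0.1  ]
318 154 [0.735 0.006 0.099]
322 154 [ 0.735 -0.002  0.098]
326 154 [ 0.736 -0.011  0.097]
330 154 [ 0.737 -0.019  0.093]
310 158 [0.725 0.022 0.102]
314 158 [0.727 0.014 0.097]
318 158 [0.727 0.006 0.097]
322 158 [ 0.726 -0.002  0.1  ]
326 158 [ 0.727 -0.011  0.098]
330 158 [ 0.728 -0.019  0.093]
310 162 [0.717 0.022 0.1  ]
314 162 [0.718 0.014 0.099]
318 162 [0.719 0.006 0.096]
322 162 [ 0.718 -0.003  0.097]
326 162 [ 0.718 -0.011  0.1  ]
306 166 [0.711 0.03  0.092]
310 166 [0.71  0.022 0.096]
314 166 [0.708 0.014 0.102]
318 166 [0.71  0.005 0.096]
322 166 [ 0.708 -0.003  0.104]
326 166 [ 0.71  -0.011  0.098]
310 170 [0.701 0.022 0.096]
314 170 [0.701 0.013 0.099]
318 170 [0.702 0.005 0.096]
322 170 [ 0.702 -0.003  0.096]
326 170 [ 0.702 -0.011  0.096]
310 174 [0.695 0.022 0.087]
314 174 [0.695 0.014 0.089]
318 174 [0.695 0.005 0.089]
322 174 [ 0.696 -0.003  0.086]
```

Run:
```python
from h import *
st([.5645,-.0213,.130])
w=dict(np.load('pics/wrist5.png.npz'))
print(wz(w,317,264,.085))
cv2.imwrite('pics/w5z.png',cv2.resize(cv2.imread('pics/wrist5.png')[170:320,290:510],None,fx=3.5,fy=3.5,interpolation=cv2.INTER_CUBIC))
```

```text
t 7.32 p [ 0.5589 -0.0161  0.1891] w 0.299 F [-0.1  0.1 -0.6] F carrier xy -0.1 0.1 q6 -1.37
R [[-0.969, 0.248, -0.012], [0.248, 0.969, -0.018], [0.008, -0.021, -1.0]] world yaw err (y->+uy, y->-uy) [-0.006  3.135]
tool shift [-0.0072 -0.0025  0.0591]
[ 0.56423124 -0.02037224  0.085     ]
```

View pics/w5z.png

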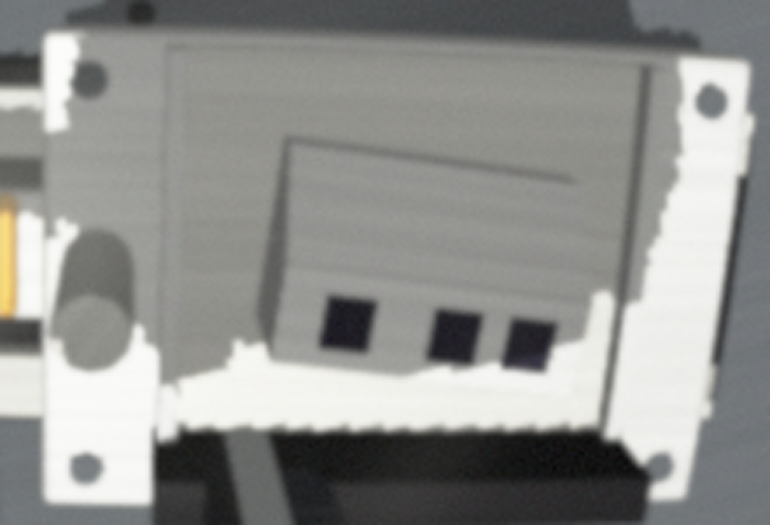

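servo_tool([
  [178,[-0.006,-0.002,0.015],0],
  [178,[0,0,0.015],0],
  [178,[0,0,0.01],0],
  [178,[0,0,0.005],0],
  [178,[0,0,0],0],
  [178,[0,0,0],0],
  [178,[0,0,0],0],
  [178,[0,0,0],0],
])

```text
time: 7.98
tool_pos: [0.5603, -0.0192, 0.1367]
tcp_rot: [-0.389, -3.1, 0.03]
wrist_force: [0.1, 0.4, 0.1]
width: 0.303
```

Run:
```python
from h import *
st([.5645,-.0213,.090])
```

```text
t 7.98 p [ 0.5603 -0.0192  0.1367] w 0.303 F [0.1 0.4 0.1] F carrier xy -0.0 0.4 q6 -1.38
R [[-0.969, 0.247, -0.02], [0.247, 0.969, -0.017], [0.015, -0.021, -1.0]] world yaw err (y->+uy, y->-uy) [-0.007  3.134]
tool shift [-0.0053  0.      0.0467]
```

servo_tool([
  [178,[-0.004,0,0.012],0],
  [178,[0,0,0.012],0],
  [178,[0,0,0.01],0],
  [178,[0,0,0.006],0],
  [178,[0,0,0.002],0],
  [230,[0,0,0],0],
  [230,[0,0,0],0],
  [230,[0,0,0],0],
])

```text
time: 8.65
tool_pos: [0.5647, -0.0211, 0.0914]
tcp_rot: [-0.39, -3.102, 0.029]
wrist_force: [-1.0, 0.2, -1.6]
width: 0.171
```

Run:
```python
from h import *
st([.563,-.0247,.090])
```

```text
t 8.65 p [ 0.5647 -0.0211  0.0914] w 0.171 F [-1.   0.2 -1.6] F carrier xy -1.0 -0.1 q6 -1.38
R [[-0.969, 0.247, -0.018], [0.248, 0.969, -0.017], [0.013, -0.021, -1.0]] world yaw err (y->+uy, y->-uy) [-0.007  3.135]
tool shift [ 0.0007 -0.0039  0.0015]
```

Confirmed still 4 mm over. Pull back gently.

servo_tool([
  [230,[0,-0.002,0],0],
  [230,[0,-0.002,0],0],
  [230,[0,-0.001,0],0],
  [230,[0,0,0],0],
  [230,[0,0,0],0],
  [230,[0,0,0],0],
  [230,[0,0,0],0],
  [230,[0,0,0],0],
])

```text
time: 9.32
tool_pos: [0.5636, -0.0252, 0.0915]
tcp_rot: [-0.391, -3.103, 0.025]
wrist_force: [0.4, 1.2, -1.8]
width: 0.171
```

Run:
```python
from h import *
st([.563,-.0247,.090])
```

```text
t 9.32 p [ 0.5636 -0.0252  0.0915] w 0.171 F [ 0.4  1.2 -1.8] F carrier xy 0.1 1.3 q6 -1.39
R [[-0.969, 0.248, -0.016], [0.248, 0.969, -0.014], [0.012, -0.018, -1.0]] world yaw err (y->+uy, y->-uy) [-0.006  3.135]
tool shift [0.0007 0.0003 0.0015]
```

servo_tool([
  [178,[0,0,0],0],
  [178,[0,0,0],0],
  [178,[0,0,0],0],
  [178,[0,0,-0.015],0],
  [178,[0,0,-0.025],0],
  [178,[0,0,-0.025],0],
  [178,[0,0,-0.025],0],
  [178,[0,0,-0.015],0],
])

```text
time: 9.98
tool_pos: [0.5614, -0.0251, 0.1957]
tcp_rot: [-0.388, -3.091, 0.032]
wrist_force: [0.7, -0.9, 0.1]
width: 0.304
```

Run:
```python
from h import *
st()
c=snap('scene','scene4.png');w=snap('wrist','wrist6.png')
a=cv2.imread('pics/scene4.png')[180:340,210:400]; cv2.imwrite('pics/sc4z.png',cv2.resize(a,None,fx=4,fy=4,interpolation=cv2.INTER_CUBIC)[:600])
# shift of plate near-end corner region vs scene3
g3=cv2.cvtColor(cv2.imread('pics/scene3.png'),6).astype(np.float32);g4=cv2.cvtColor(cv2.imread('pics/scene4.png'),6).astype(np.float32)
T=g3[293:312,322:350]
m=cv2.matchTemplate(g4[285:320,312:360],T,cv2.TM_CCOEFF_NORMED);_,mx,_,l=cv2.minMaxLoc(m);print('shift',l[0]-10,l[1]-8,mx)
x,y=l
if 0<x<m.shape[1]-1 and 0<y<m.shape[0]-1:
    f=lambda a,b,c:(a-c)/(2*(a-2*b+c)); dx=x-10+f(m[y,x-1],m[y,x],m[y,x+1]);dy=y-8+f(m[y-1,x],m[y,x],m[y+1,x])
    u,v=338.,300.;d=onz(c,u+dx,v+dy,.038)-onz(c,u,v,.038);print(dx,dy,'carrier move',d@ux,d@uy)
cv2.imwrite('pics/w6z.png',cv2.resize(cv2.imread('pics/wrist6.png')[170:320,290:510],None,fx=3.5,fy=3.5,interpolation=cv2.INTER_CUBIC))
```

```text
t 9.98 p [ 0.5614 -0.0251  0.1957] w 0.304 F [ 0.7 -0.9  0.1] F carrier xy 0.9 -0.7 q6 -1.39
R [[-0.969, 0.247, -0.028], [0.248, 0.969, -0.017], [0.023, -0.024, -0.999]] world yaw err (y->+uy, y->-uy) [-0.007  3.134]
shift -2 -1 0.9691183567047119
-1.5006006 -1.2125973 carrier move -0.00018172940621961052 -0.004239508415124457
```

View pics/sc4z.png

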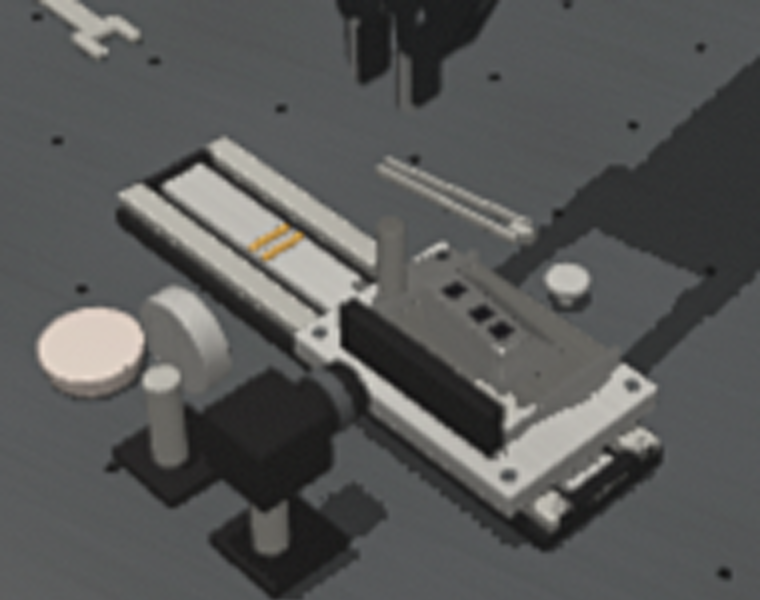

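View pics/w6z.png

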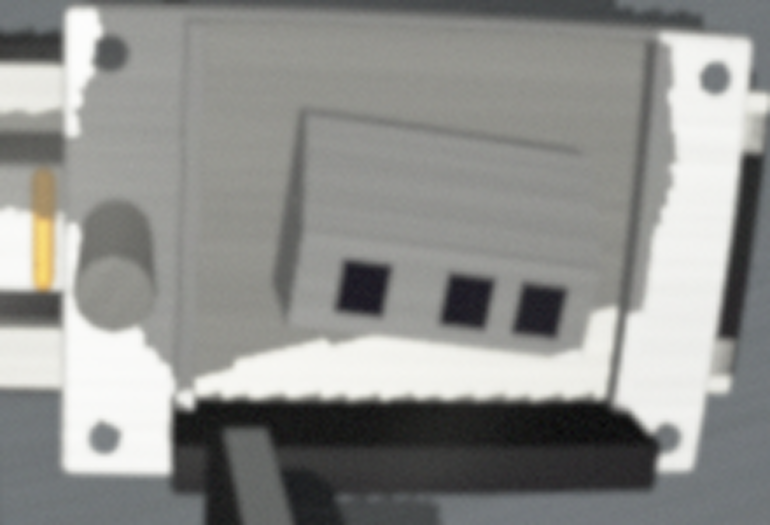

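Run:
```python
from h import *
w=dict(np.load('pics/wrist6.png.npz'))
ff=np.array([.6181,.0311,0])
z=lambda x,y:(290+(x+.5)/3.5-.5,170+(y+.5)/3.5-.5)
def car(p):d=p-ff;return np.array([d@ux,d@uy]).round(4)
for p,h in(((303,108),.052),((580,152),.052),((290,322),.072),((563,352),.072),((115,293),.085)):print(car(wz(w,*z(*p),h)))
T=ff-.090*ux-.001*uy;T[2]=.14;print(T);st(T)
```

```text
[-0.0688 -0.0298]
[-0.0611  0.0319]
[-0.0288 -0.0331]
[-0.0225  0.0254]
[-0.0386 -0.0682]
[0.5308017  0.05300906 0.14      ]
t 10.08 p [ 0.5629 -0.0252  0.1969] w 0.302 F [ 0.2 -0.3 -0.3] F carrier xy 0.3 -0.3 q6 -1.39
R [[-0.969, 0.247, -0.024], [0.248, 0.969, -0.017], [0.019, -0.023, -1.0]] world yaw err (y->+uy, y->-uy) [-0.007  3.134]
tool shift [0.0494 0.0691 0.0563]
```

servo_tool([
  [150,[0.016,0.018,0],0.004],
  [150,[0.016,0.018,0],0],
  [150,[0.01,0.015,0],0],
  [150,[0.005,0.01,0.01],0],
  [150,[0,0.003,0.015],0],
  [150,[0,0,0.015],0],
  [150,[0,0,0],0],
  [150,[0,0,0],0],
])

```text
time: 10.75
tool_pos: [0.5289, 0.0491, 0.1476]
tcp_rot: [-0.396, -3.091, 0.037]
wrist_force: [-0.4, -0.1, 0.6]
width: 0.409
```

```bash
cat >> h.py <<'E'
ff=np.array([.6181,.0311,0])
def carp():
    p=bot.read_state()['tool_pos'];d=p-ff;print('TCP in carrier',(d@ux).round(4),(d@uy).round(4),p[2].round(4))
E
python3 - <<'E'
from h import *
T=ff-.090*ux-.001*uy;T[2]=.085;st(T);carp()
E
```

```text
t 10.75 p [0.5289 0.0491 0.1476] w 0.409 F [-0.4 -0.1  0.6] F carrier xy -0.4 -0.2 q6 -1.25
R [[-0.967, 0.252, -0.028], [0.252, 0.967, -0.02], [0.022, -0.027, -0.999]] world yaw err (y->+uy, y->-uy) [-2.000e-03  3.139e+00]
tool shift [-0.0023  0.0059  0.0624]
TCP in carrier -0.0909 -0.0052 0.1476
```

servo_tool([
  [150,[-0.001,0.004,0.015],0],
  [150,[0,0,0.015],0],
  [150,[0,0,0.015],0],
  [150,[0,0,0.01],0],
  [150,[0,0,0.003],0],
  [150,[0,0,0],0],
  [150,[0,0,0],0],
  [150,[0,0,0],0],
])

```text
time: 11.42
tool_pos: [0.5308, 0.0497, 0.0875]
tcp_rot: [-0.399, -3.091, 0.039]
wrist_force: [0.2, 0.2, -0.5]
width: 0.412
```

Run:
```python
from h import *
T=ff-.075*ux-.001*uy;T[2]=.085;st(T);carp()
snap('wrist','wrist7.png');snap('scene','scene5.png')
a=cv2.imread('pics/scene5.png')[180:340,210:400]; cv2.imwrite('pics/sc5z.png',cv2.resize(a,None,fx=4,fy=4,interpolation=cv2.INTER_CUBIC)[:600])
```

```text
t 11.42 p [0.5308 0.0497 0.0875] w 0.412 F [ 0.2  0.2 -0.5] F carrier xy 0.1 0.2 q6 -1.24
R [[-0.967, 0.254, -0.028], [0.254, 0.967, -0.021], [0.021, -0.028, -0.999]] world yaw err (y->+uy, y->-uy) [-1.000e-03  3.141e+00]
tool shift [-0.0142  0.0032  0.0021]
TCP in carrier -0.0892 -0.0042 0.0875
```

View pics/wrist7.png

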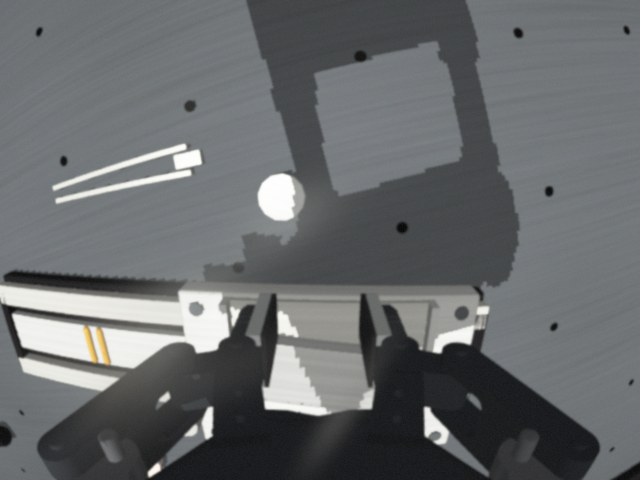

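View pics/sc5z.png

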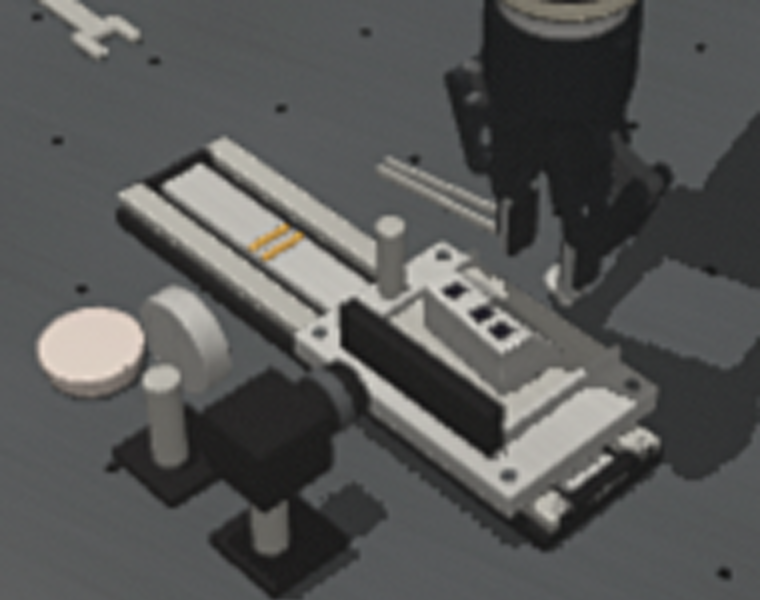

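servo_tool([
  [150,[-0.005,0.003,0.001],0],
  [150,[-0.005,0,0],0],
  [150,[-0.005,0,0],0],
  [150,[-0.005,0,0],0],
  [150,[-0.004,0,0],0],
  [150,[-0.004,0,0],0],
  [150,[-0.004,0,0],0],
  [150,[-0.002,0,0],0],
])

```text
time: 12.18
tool_pos: [0.5705, 0.0437, 0.0888]
tcp_rot: [-0.399, -3.097, 0.037]
wrist_force: [-1.1, 0.3, 1.0]
width: 0.413
```

Run:
```python
from h import *
st();carp()
```

```text
t 12.18 p [0.5705 0.0437 0.0888] w 0.413 F [-1.1  0.3  1. ] F carrier xy -1.1 -0.0 q6 -1.26
R [[-0.967, 0.253, -0.022], [0.254, 0.967, -0.021], [0.016, -0.026, -1.0]] world yaw err (y->+uy, y->-uy) [-1.000e-03  3.141e+00]
TCP in carrier -0.0493 0.0001 0.0888
```

servo_tool([
  [150,[-0.003,0,0],0],
  [150,[-0.003,0,0],0],
  [150,[-0.002,0,0],0],
  [150,[-0.002,0,0],0],
  [150,[-0.001,0,0],0],
  [150,[-0.001,0,0],0],
  [150,[-0.001,0,0],0],
  [150,[-0.001,0,0],0],
])

```text
time: 12.85
tool_pos: [0.5853, 0.0398, 0.0888]
tcp_rot: [-0.4, -3.096, 0.037]
wrist_force: [-3.2, -0.0, 3.0]
width: 0.412
```

Run:
```python
from h import *
st();carp()
snap('wrist','wrist8.png');snap('scene','scene6.png')
a=cv2.imread('pics/scene6.png')[180:340,210:400]; cv2.imwrite('pics/sc6z.png',cv2.resize(a,None,fx=4,fy=4,interpolation=cv2.INTER_CUBIC)[:600])
```

```text
t 12.85 p [0.5853 0.0398 0.0888] w 0.412 F [-3.2 -0.   3. ] F carrier xy -3.1 -0.9 q6 -1.26
R [[-0.967, 0.254, -0.023], [0.254, 0.967, -0.021], [0.017, -0.026, -1.0]] world yaw err (y->+uy, y->-uy) [-1.000e-03  3.141e+00]
TCP in carrier -0.0339 0.0001 0.0888
```

View pics/sc6z.png

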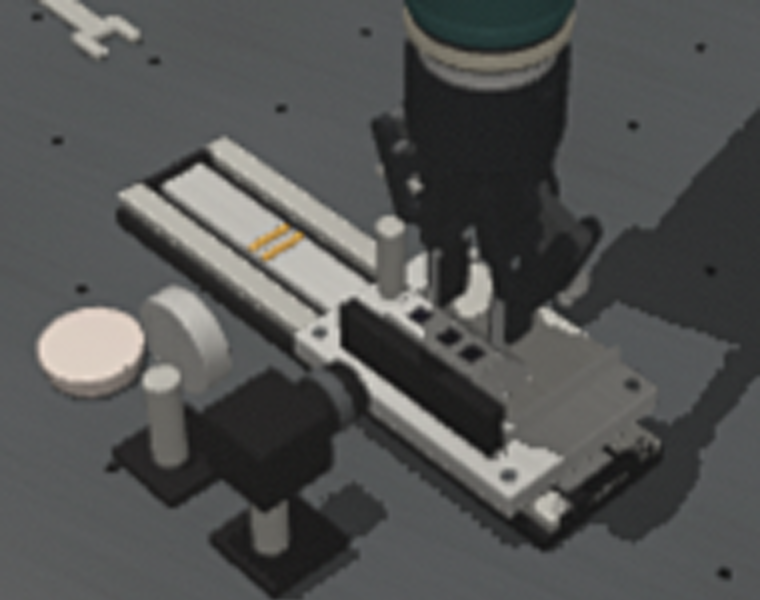

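servo_tool([
  [150,[-0.002,0,0.001],0],
  [150,[-0.002,0,0.001],0],
  [150,[-0.002,0,0.001],0],
  [150,[-0.002,0,0.001],0],
  [150,[-0.002,0,0.001],0],
  [150,[-0.002,0,0.002],0],
  [150,[-0.002,0,0.002],0],
  [150,[-0.002,0,0.002],0],
])

```text
time: 13.62
tool_pos: [0.5864, 0.0394, 0.0888]
tcp_rot: [-0.393, -3.062, 0.035]
wrist_force: [-11.6, 0.7, 17.7]
width: 0.413
```

Run:
```python
from h import *
st();carp()
```

```text
t 13.62 p [0.5864 0.0394 0.0888] w 0.413 F [-11.6   0.7  17.7] F carrier xy -11.4 -2.2 q6 -1.27
R [[-0.966, 0.251, -0.057], [0.253, 0.967, -0.016], [0.051, -0.03, -0.998]] world yaw err (y->+uy, y->-uy) [-3.000e-03  3.139e+00]
TCP in carrier -0.0327 -0.0 0.0888
```

Run:
```python
from h import *
snap('wrist','wrist9.png');c=snap('scene','scene7.png');t=snap('top','top7.png')
st();carp()
a=cv2.imread('pics/scene7.png')[235:310,280:380]; cv2.imwrite('pics/sc7z.png',cv2.resize(a,None,fx=8,fy=8,interpolation=cv2.INTER_CUBIC)[:600])
```

```text
t 13.77 p [0.5865 0.0394 0.0887] w 0.414 F [-11.1   1.2  18.2] F carrier xy -11.0 -1.7 q6 -1.27
R [[-0.966, 0.251, -0.057], [0.253, 0.967, -0.016], [0.051, -0.029, -0.998]] world yaw err (y->+uy, y->-uy) [-3.000e-03  3.139e+00]
TCP in carrier -0.0327 -0.0 0.0887
```

View pics/sc7z.png

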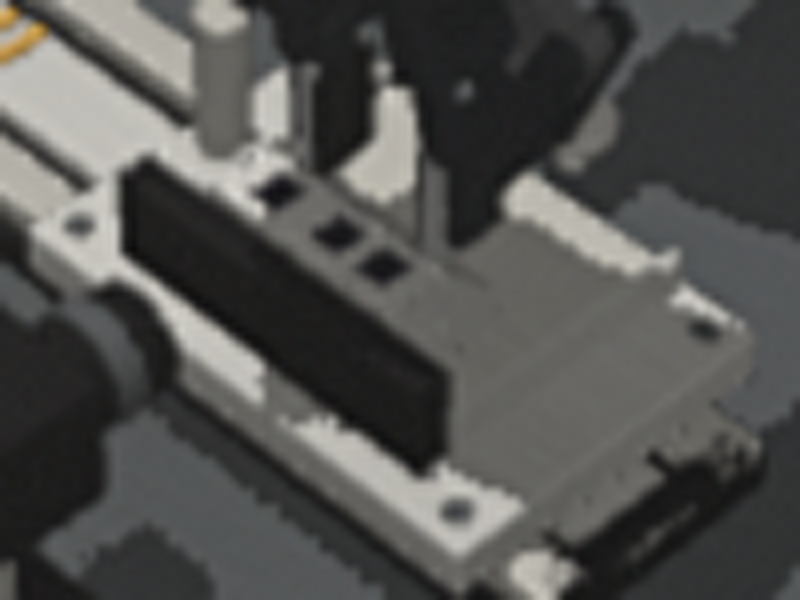

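View pics/wrist9.png

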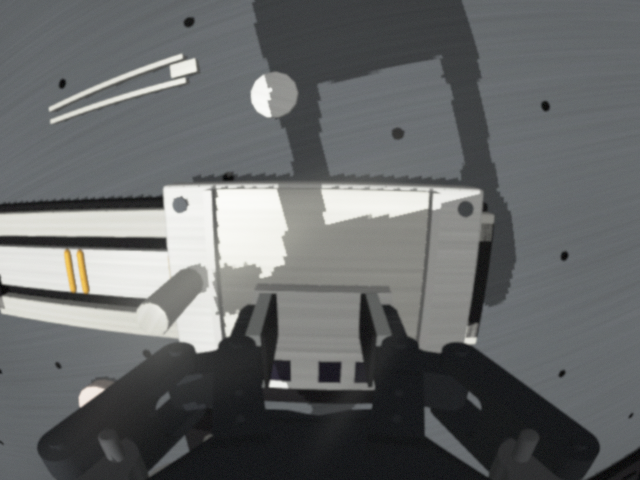

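View pics/top7.png

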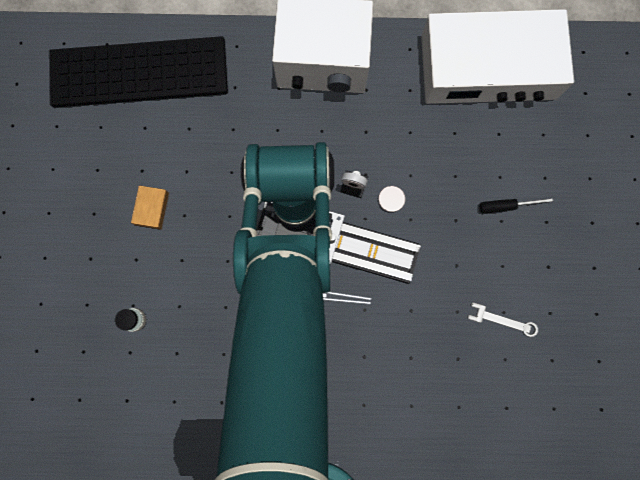

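Run:
```python
from h import *
w=dict(np.load('pics/wrist9.png.npz'))
def car(p):d=p-ff;return np.array([d@ux,d@uy]).round(4)
cv2.imwrite('pics/w9z.png',cv2.resize(cv2.imread('pics/wrist9.png')[260:410,220:440],None,fx=3.6,fy=3.6,interpolation=cv2.INTER_CUBIC))
for p,h in(((283,289),.052),((360,289),.052),((256,287),.052),((390,290),.052),((290,388),.072),((350,388),.072),((215,190),.042),((431,192),.042),((165,187),.038),((482,189),.038)):print(p,car(wz(w,*p,h)))
```

```text
(283, 289) [-0.0409 -0.0173]
(360, 289) [-0.0414  0.0178]
(256, 287) [-0.0416 -0.0299]
(390, 290) [-0.0409  0.0317]
(290, 388) [ 0.     -0.0133]
(350, 388) [-0.0006  0.0138]
(215, 190) [-0.0854 -0.05  ]
(431, 192) [-0.0851  0.0507]
(165, 187) [-0.0872 -0.0779]
(482, 189) [-0.0872  0.0784]
```

View pics/w9z.png

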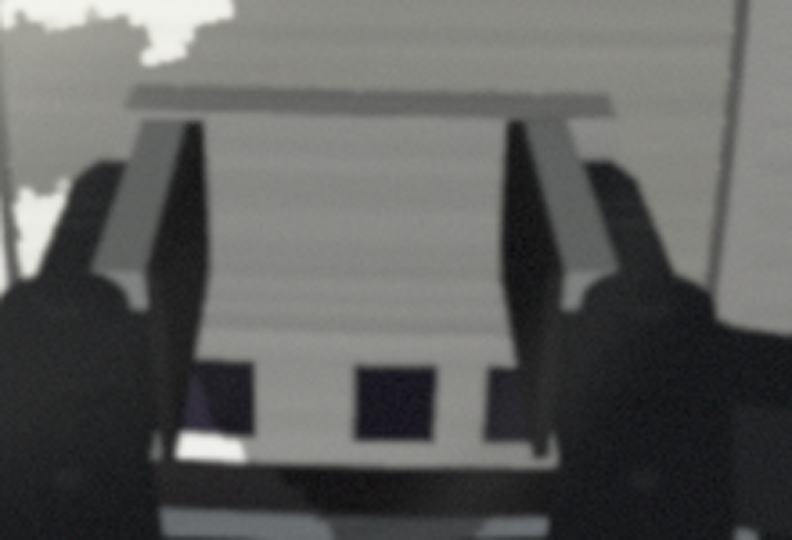

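Run:
```python
from h import *
st();carp()
print(bot.finish_job())
st();carp()
```

```text
t 13.77 p [0.5865 0.0394 0.0887] w 0.414 F [-11.1   1.2  18.2] F carrier xy -11.0 -1.7 q6 -1.27
R [[-0.966, 0.251, -0.057], [0.253, 0.967, -0.016], [0.051, -0.029, -0.998]] world yaw err (y->+uy, y->-uy) [-3.000e-03  3.139e+00]
TCP in carrier -0.0327 -0.0 0.0887
the job is handed in; nothing more can be done
None
the job is handed in; nothing more can be done
```

The job is handed in after 13.8 s, with the carrier in the camera's station and the mount still pressed against the fence and bed. The interface gives no verdict.

**Carrier:** I gripped the post and slid the carrier to the last station, which is the one opposite the camera. The first pass went about 4 mm too far, shown by the tool position and by the scene and wrist images. I regripped the post, pulled the carrier back, and let it settle in the station. Afterwards the post measured within 1 mm of where it should be at 0.160 m. The plate ends lay at −78 and +78 mm.

**Mount:** I pushed its slope with both fingers, slightly open, until its back met the fence. The last wrist picture puts the back edge at 0 to −0.6 mm from the fence face. The lower edge of the slope measured −41 mm where −40 mm was expected. It stands square to within about 0.02 rad and about 1 mm off the fence's middle.

**Push held:** about 11 N toward the fence and 18 N down, steady over the last camera reads. Allowing for bed friction, I estimate at least 6 N on the fence. I could not measure the fence and bed forces directly.

**Disagreement:** the tool stopped about 8 mm farther forward than I first expected. A higher tip contact and a tool tilt of about 0.06 rad explain only part of that. The other checks agreed with each other.

**Other things on the table:** I did not touch any of them, and the last pictures I looked at show nothing out of place. I did not measure their positions at the end.

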